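# Seal the dry-store canister with its pop-up push-button lid

## Task

The dry-store canister has been left open: put its lid back on squarely and fully home, then seal it by pressing the button in the lid until it latches and stays down, without forcing it. The lid can only be carried by its button when that stands up; every full press changes it over, from up to down or from down to up, so check how it stands before and after you press. Leave the canister that is already sealed, the pepper mill, the salt shaker and the ramekin as they are.

Things in the scene. Friction and masses are not known exactly. Their poses are not given: they have to be found in the camera images.
- lid: Loose square grey plastic lid, right side up on the worktop, 0.28 kg. Origin: centre of its underside; z up, x, y parallel to its sides. Flange 116 x 116 mm (too wide to grip), from 32 to 42 mm above the origin. Below it a plug 93.5 mm square (its lowest 10 mm only 86 mm, a lead-in) that enters the canister with 4 mm play all round. In a 54 mm square hole in its middle sits the button.
- button (a joint): Travel of the button in m, growing as pressed: 0 popped up, 0.016 latched down, 0.024 hard stop. Push-push: pressed past 0.023, right to the stop, and let go, it changes over (up to latched, or latched to up); a press well short of that springs back. Spring 4 N at the top, 7 N at the stop (a little more while moving fast), then rising steeply. At the start it is latched down.
- button_top (a point): Middle of the top face of the white plastic button, 50 x 50 mm, sides parallel to the lid's, edges rounded by 3 mm. Popped up it stands 20 mm above the flange's top (62 mm above the lid's origin) and can be gripped by two sides to carry the lid; its spring bears the lid's weight. Latched, it stands 4 mm proud, too low to grip; at the stop it is 4 mm below the flange's top.
- canister: The open square canister, steel, 112 x 112 mm outside, 90 mm high, walls 5 mm (mouth 102 x 102 mm), loose, 0.6 to 1.3 kg, empty. Origin: centre of its underside; z up, x and y parallel to its sides. The lid fits in any of the four square orientations; fully home, its flange rests on the rim and its origin is 58 mm above this one.
- canister_mouth (a point): Centre of the open canister's mouth, level with its rim, 90 mm above the worktop.
- sealed_canister: A second canister of the same make that already has its lid on with the button latched down: 112 x 112 mm (lid 116 mm), 104 mm high with its button. Origin: centre of its underside. Leave it alone.
- pepper_mill: Brown wooden pepper mill, 58 mm across, 150 mm high, standing. Origin: centre of its underside. Leave it alone.
- salt_shaker: Glass salt shaker with a grey top, 44 mm across, 90 mm high, standing. Origin: centre of its underside. Leave it alone.
- ramekin: White ramekin, 69 mm across, 38 mm high, standing. Origin: centre of its underside. Leave it alone.
There are look-alikes about, which are no part of the job. Leave any red look-alike of the lid alone. What is shaped like the canister but pink is not meant.

How it is judged:
By the outcome, as a careful person would: the job done as asked, in the order asked, and still so for the second after the job is handed in, with the robot touching nothing.
It also fails if it takes over 56 s, if anything falls off the work surface, if the arm or the gripper's body presses on something with over 40 N, if the wrist force passes 120 N, or if a joint passes its speed limit or range.

## Robot

A 6-joint arm with a two-finger parallel gripper is mounted at the origin on a cart in front of the work surface, level with it; the furniture and walls round the work are solid. World frame = base frame: x ahead of the robot, y to its left, z up, the work surface at z = 0. Lengths are in m, angles in rad, forces in N, time in s.
With the tool pointing down it reaches from about 0.3 to 0.75 m from the base axis. Payload 8.5 kg.
Tool frame: the origin (TCP) lies midway between the tips of the shut fingers; the grasp point (between the pads) lies 19 mm behind it; z points along the fingers, y is the line along which they close (so a half turn about z gives the same grasp; the last joint's range is limited). The gripper opens to 85 mm and grips with 20 to 120 N. Pads are 22 mm wide; open, the fingers measure 114 mm over their backs; the gripper's body (76 mm by 85 mm) begins 54 mm behind the grasp point. The pads swing forward as they close: fully open they stand 13 mm farther back than shut.
Start: joints at [0.953, 0.381, 1.297, -0, 1.464, -0.215], TCP at [0.216, 0.506, 0.231] pointing down, gripper open.
Joint ranges: [-3.11, 3.11], [-0.89, 2.33], [0.22, 2.48], [-1.42, 4.56], [0.17, 2.85], [-2.88, 2.88]. Speed limits (rad/s): [2.39, 2.39, 3.14, 3.14, 3.14, 3.14].

## Interface

Orientations are given as a unit quaternion [w, x, y, z].
In Python, from workcell import readout, viewer, order gives the robot as it stands. The module is installed in compiled form; this text tells all that it offers.
- The arm moves only by the tool jog_arm, never from a script. Its argument "commands" is a list that holds one entry, the list of rows, each a list of 7 numbers: the finger opening in cm, from 0 to 8.54, then the shift along the world's x, y, z in cm, then the turn, a rotation vector about the world's x, y, z in degrees. A call has exactly 8 rows; each row shifts and turns the commanded pose from where the row before left it; what a row does not reach is not made up. A row lasts 1/10 s, in which the tool goes at most 50 mm and 8.59 degrees, less where a joint would pass 70% of its speed; a pose out of reach is approached as far as the arm can. A call is refused whole if a number of a shift passes 5 or a number of a turn 8.59, either way. A call with a gripper value outside its range is refused whole. The fingers move at their own pace and stop on an object; "squeeze" is the grip in N (left out, the last holds). Time passes only in rows, so rows that do not move let the fingers close, or fill a call up. It gives the time, the measured TCP pose, the force, the opening and the grip force at its end, in the units of the state.
- readout.observe(): the state, without advancing time (a new reading comes with each control period).
- viewer.camera(name): name is "scene" or "top" or "wrist"; returns (picture, depth): 480x640x3 uint8, red, green, blue; 480x640 float32, m along the optical axis (not along the pixel's ray), 0 where there is no reading.
- viewer.get_calibration(name): a dict with "K" (3x3 intrinsics, pixels), "R" (3x3) and "t" (3): a world point X has camera coordinates R X + t. Camera axes: x right, y down, z forward; pixel columns grow to the right and rows downward; lengths in m; the calibration is good to about 2 mm. A picture is of the moment at which its call begins: read the wrist's pose just before it. get_calibration takes no time and is no camera call; for the wrist camera it gives the pose at the moment of the call.
- order.job_done(): hands the job in; it is judged then, once.
The state is a dict: "clock": time; "qpos": joint angles; "joint_velocities": joint speeds; "joint_efforts": joint torques, N m; "eef_pos": TCP position; "eef_rot": TCP orientation; "wrist_force": force on the tool from outside, world axes, zero at the start; "moment": the same for the moment, N m; "opening": opening from 0.0 (shut) to 1.0 (fully open); "finger_force": force on a finger pad.
Only numpy, scipy, OpenCV 4.12 (cv2) and the standard library are available. Lean on these libraries where they do the work, as an engineer would, in place of code of your own. Each camera call takes 0.05 s, during which the arm holds its last target. There are 200 camera calls.

## Working session

There is one attempt and no reset: what is moved stays moved. The work goes in short steps, Python scripts to look and compute and a tool call to move; the robot and the scene stay as the last step left them, time stands still between calls to the robot, and variables do not carry over. Pictures are saved under pics/ and viewed, at most 10 in all, crops included, and the job is handed in when it is done.

Besides the shell and the picture viewer there is one more tool, called as name(argument=value, ...), one argument or row to a line, values as JSON. jog_arm: Moves the arm, as the interface text tells. Its arguments: {"type":"object","properties":{"commands":{"type":"array","items":{"type":"array","items":{"type":"array","items":{"type":"number"}}}},"squeeze":{"type":"number"}},"required":["commands"]}

```bash
mkdir -p pics
cat > h.py <<'E'
import numpy as np, cv2
from workcell import readout, viewer, order
def shot(n,f=None):
    c=viewer.get_calibration(n); p,d=viewer.camera(n)
    if f: cv2.imwrite('pics/'+f,p[:,:,::-1])
    np.savez('last_'+n,p=p,d=d,K=c['K'],R=c['R'],t=c['t']); return p,d,c
def cloud(d,c):
    K,R,t=map(np.array,(c['K'],c['R'],c['t'])); v,u=np.mgrid[:480,:640]
    X=np.stack([(u-K[0,2])/K[0,0]*d,(v-K[1,2])/K[1,1]*d,d],-1)
    return (X-t)@R
def ray(c,u,v,z):
    K,R,t=map(np.array,(c['K'],c['R'],c['t']))
    o=-R.T@t; w=R.T@np.linalg.solve(K,[u,v,1.]); return o+w*(z-o[2])/w[2]
E
python3 - <<'E'
from h import *
p,d,c=shot('top');q,_,_=shot('scene')
cv2.imwrite('pics/a.png',p[:,:,::-1]);cv2.imwrite('pics/b.png',q[:,:,::-1])
s=readout.observe();print(s)
E
```

```text
{'clock': 0.1, 'qpos': array([ 9.52708633e-01,  3.81167579e-01,  1.29815682e+00, -4.44337589e-05,
        1.46360643e+00, -2.15286727e-01]), 'joint_velocities': array([ 0.000424  ,  0.00124027, -0.00062908, -0.00069111, -0.00233301,
        0.00030191]), 'joint_efforts': array([ 3.90916641e-03, -4.49217510e+01, -2.31660104e+01, -1.49932562e-04,
        3.60910431e-03,  3.56184138e-06]), 'eef_pos': array([0.21545012, 0.50576217, 0.2307621 ]), 'eef_rot': array([-2.50602914e-04,  2.00039314e-01,  9.79787643e-01, -6.20773622e-04]), 'wrist_force': array([-0.31542361, -0.03356501,  0.25776438]), 'moment': array([ 0.00616614,  0.03338498, -0.05178586]), 'finger_force': 0.0, 'opening': 0.9976806307429972}
```

View pics/a.png

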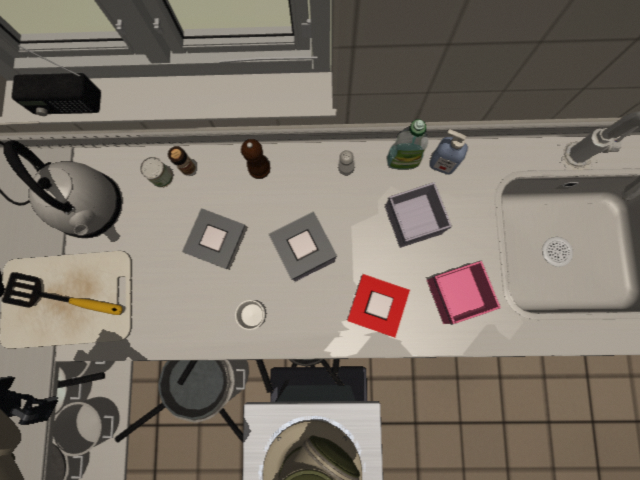

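View pics/b.png

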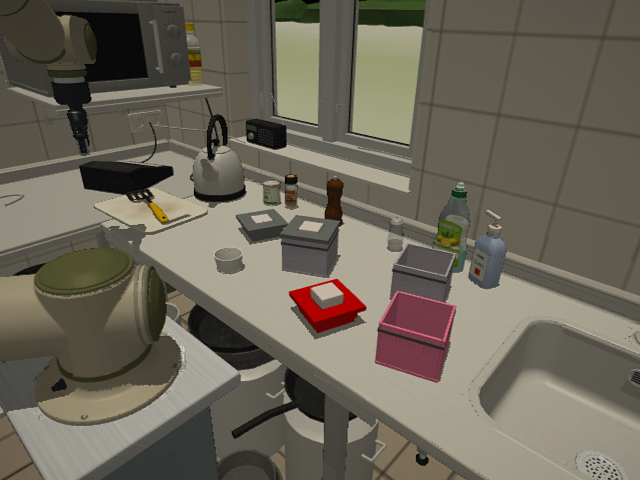

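The top view shows the candidates for the lid:
- Grey lid on the worktop at (215,239): this is the lid.
- Grey lid on the sealed canister at (303,246): leave.
- Red lid with its button up at (379,306): leave.

Candidates for the canister are the open grey one at (419,214), which I choose, and the pink one at (465,292). Next I measure both and check them in a close crop.

Run:
```python
from h import *
L=np.load('last_top.npz');p,d=L['p'],L['d'];X=cloud(d,L)
def rect(name,u,v,r,z0,z1):
    m=np.zeros((480,640),bool);m[v-r:v+r,u-r:u+r]=1
    m&=(X[...,2]>z0)&(X[...,2]<z1)
    P=X[m];rc=cv2.minAreaRect((P[:,:2]*1000).astype(np.float32))
    print(name,len(P),np.round(rc,1).tolist() if 0 else rc,'medz',np.median(P[:,2]))
rect('lid',215,239,38,.03,.06)
rect('can',419,214,42,.08,.1)
rect('sealed',303,246,42,.085,.12)
rect('red',379,306,40,.03,.07)
rect('pink',465,292,42,.08,.11)
rect('rame',251,315,22,.025,.06)
rect('mill',257,160,22,.1,.2)
rect('salt',346,160,16,.06,.12)
print('button z',np.median(X[235:242,210:217,2]),X[239,213], 'sealed b',X[245,302])
c=np.hstack([cv2.resize(p[200:275,180:250],(373,400)),cv2.resize(p[175:250,380:460],(427,400))])
cv2.imwrite('pics/c.png',c[:,:,::-1])
```

```text
lid 2302 ((538.7927856445312, 230.42059326171875), (117.68543243408203, 116.5145034790039), 68.23234558105469) medz 0.04210709296275456
can 539 ((582.7395629882812, -258.57391357421875), (113.35468292236328, 113.94338989257812), 17.445138931274414) medz 0.08882760694065256
sealed 2611 ((508.10491943359375, 11.916351318359375), (116.47107696533203, 115.61465454101562), 26.312759399414062) medz 0.10038261186554207
red 2514 ((372.7160949707031, -161.1365966796875), (116.10477447509766, 116.50165557861328), 70.23667907714844) medz 0.042811071786110336
pink 558 ((397.5546569824219, -352.9931335449219), (112.69134521484375, 113.3582992553711), 17.545900344848633) medz 0.08912739469667119
rame 203 ((354.6885681152344, 140.54266357421875), (66.65777587890625, 67.23072052001953), 89.38668823242188) medz 0.036035743984411756
mill 412 ((728.3531494140625, 127.1766586303711), (49.53132247924805, 46.35634231567383), 89.36732482910156) medz 0.13185031633199412
salt 183 ((721.2759399414062, -92.89936065673828), (33.610984802246094, 32.387603759765625), 52.85198211669922) medz 0.08498047973866336
button z 0.04502257358746584 [0.53415836 0.22811562 0.04679184] sealed b [0.50591478 0.01130025 0.10373263]
```

View pics/c.png

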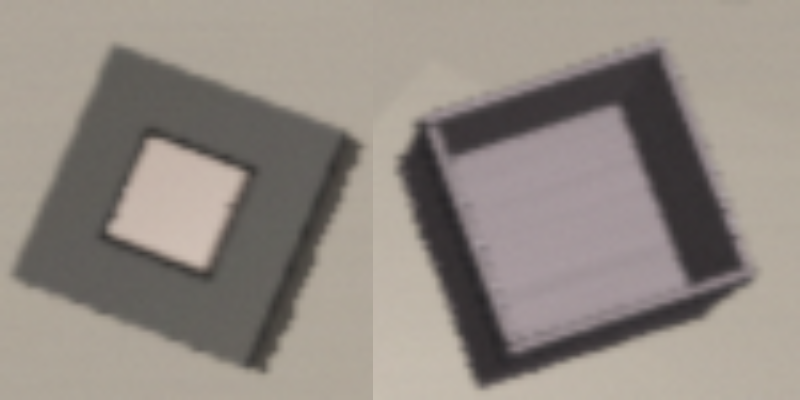

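The left crop shows the grey lid with its button latched low, at about (180,202). The right crop shows the open, empty grey canister. Both choices hold. I'll go above the lid with the fingers shut.

jog_arm(
  commands=[
    [[0,3.6,-3.1,0,0,0,1.3],[0,3.6,-3.1,0,0,0,0],[0,3.6,-3.1,0,0,0,0],[0,3.6,-3.1,0,0,0,0],[0,3.6,-3.1,0,0,0,0],[0,3.6,-3.1,0,0,0,0],[0,3.6,-3.1,0,0,0,0],[0,3.6,-3.1,0,0,0,0]],
  ],
  squeeze=30,
)

```text
clock: 0.9
eef_pos: [0.5047, 0.2564, 0.2311]
eef_rot: [-0.0, 0.189, 0.982, -0.0]
wrist_force: [0.2, 0.2, 0.9]
opening: -0.002
finger_force: 0.0
```

jog_arm(
  commands=[
    [[0,3.4,-2.7,0,0,0,0],[0,0,0,-3,0,0,0],[0,0,0,-3,0,0,0],[0,0,0,0,0,0,0],[0,0,0,0,0,0,0],[0,0,0,0,0,0,0],[0,0,0,0,0,0,0],[0,0,0,0,0,0,0]],
  ],
)

```text
clock: 1.7
eef_pos: [0.5378, 0.2312, 0.1724]
eef_rot: [0.001, 0.189, 0.982, 0.0]
wrist_force: [0.4, 0.4, -0.9]
opening: -0.001
finger_force: 0.0
```

```bash
cat > look.py <<'E'
from h import *
def rects(p,d,c,z0,z1):
    X=cloud(d,c); m=(d>0)&(X[...,2]>z0)&(X[...,2]<z1)
    n,l,s,_=cv2.connectedComponentsWithStats(m.astype(np.uint8))
    for i in range(1,n):
        if s[i,4]>1500:
            P=X[l==i]; print(s[i].tolist(),'rect',[np.round(a,1) for a in cv2.minAreaRect((P[:,:2]*1000).astype(np.float32))],'medz',P[:,2].mean().round(4))
def st():
    s=readout.observe(); w,x,y,z=s['eef_rot']
    from scipy.spatial.transform import Rotation as R
    M=R.from_quat([x,y,z,w]).as_matrix()
    print('t',s['clock'],'pos',s['eef_pos'].round(4),'ang',np.degrees(np.arctan2(M[1,1],M[0,1])).round(2),'tilt',M[:2,2].round(4),'F',s['wrist_force'].round(1),'open',round(s['opening']*85,1),s['finger_force'])
E
python3 - <<'E'
from look import *
st();p,d,c=shot('wrist','d.png');rects(p,d,c,.035,.06)
X=cloud(d,c)
m=(p.min(2)>150)&(X[...,2]>.042)&(X[...,2]<.07)&(d>0)
n,l,s,ce=cv2.connectedComponentsWithStats(m.astype(np.uint8))
for i in range(1,n):
  if s[i,4]>800: P=X[l==i];print('btn',s[i],P.mean(0),cv2.minAreaRect((P[:,:2]*1000).astype(np.float32)))
E
```

```text
t 1.7 pos [0.5378 0.2312 0.1724] ang 68.24 tilt [0.0018 0.0003] F [ 0.4  0.4 -0.9] open -0.1 0.0
[239, 145, 170, 158, 24090] rect [array([539. , 230.2]), array([116.5, 116.4]), np.float64(68.2)] medz 0.043
[0, 192, 146, 202, 3774] rect [array([520.7,  49.2]), array([ 79. , 156.9]), np.float64(71.8)] medz 0.048
[537, 319, 75, 69, 1763] rect [array([695.1, 373.7]), array([28.7, 56.7]), np.float64(17.9)] medz 0.0478
btn [ 568  347   70   59 2252] [0.70986552 0.37835625 0.06929288] ((710.6393432617188, 379.18096923828125), (49.3402099609375, 49.24333190917969), 37.41635513305664)
```

View pics/d.png

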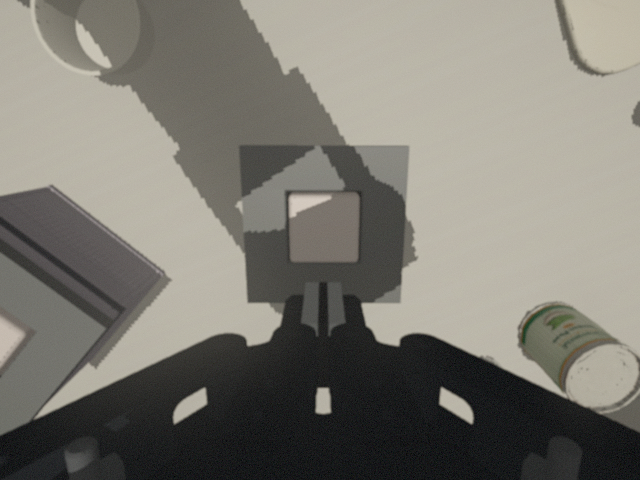

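The wrist view shows the latched button at (323,228), centred in the grey lid. The lid is at (0.539, 0.230) m, turned 68.2°. I'll go down to just above the button.

jog_arm(
  commands=[
    [[0,0.1,-0.1,-4,0,0,0],[0,0,0,-4,0,0,0],[0,0,0,-3,0,0,0],[0,0,0,-1,0,0,0],[0,0,0,0,0,0,0],[0,0,0,0,0,0,0],[0,0,0,0,0,0,0],[0,0,0,0,0,0,0]],
  ],
)

```text
clock: 2.55
eef_pos: [0.5392, 0.2301, 0.0526]
eef_rot: [0.001, 0.189, 0.982, 0.0]
wrist_force: [-0.6, -0.5, -0.1]
opening: -0.002
finger_force: 0.0
```

jog_arm(
  commands=[
    [[0,0,0,-0.4,0,0,0],[0,0,0,-0.4,0,0,0],[0,0,0,-0.2,0,0,0],[0,0,0,-0.1,0,0,0],[0,0,0,-0.1,0,0,0],[0,0,0,-0.1,0,0,0],[0,0,0,0,0,0,0],[0,0,0,0,0,0,0]],
  ],
)

```text
clock: 3.35
eef_pos: [0.5389, 0.2301, 0.0389]
eef_rot: [0.001, 0.189, 0.982, 0.0]
wrist_force: [-0.5, -0.5, 6.1]
opening: -0.004
finger_force: 3.4
```

jog_arm(
  commands=[
    [[0,0,0,-0.05,0,0,0],[0,0,0,-0.05,0,0,0],[0,0,0,-0.05,0,0,0],[0,0,0,0,0,0,0],[0,0,0,0,0,0,0],[0,0,0,0,0,0,0],[0,0,0,0,0,0,0],[0,0,0,0,0,0,0]],
  ],
)

```text
clock: 4.15
eef_pos: [0.539, 0.2301, 0.0381]
eef_rot: [0.001, 0.189, 0.982, 0.0]
wrist_force: [-4.1, -0.5, 12.0]
opening: 0.002
finger_force: 6.2
```

Force has risen to 12 N, so the button is at its stop. I'll release by moving straight up, open the fingers, and check.

jog_arm(
  commands=[
    [[0,0,0,0.5,0,0,0],[0,0,0,1,0,0,0],[0,0,0,2,0,0,0],[0,0,0,4,0,0,0],[7.5,0,0,4,0,0,0],[7.5,0,0,1,0,0,0],[7.5,0,0,0,0,0,0],[7.5,0,0,0,0,0,0]],
  ],
)

```text
clock: 4.95
eef_pos: [0.5379, 0.2298, 0.1605]
eef_rot: [-0.001, 0.189, 0.982, -0.0]
wrist_force: [-0.2, -0.1, 0.9]
opening: 0.68
finger_force: 0.0
```

Run:
```python
from look import *
st();p,d,c=shot('wrist','e.png');rects(p,d,c,.035,.075);rects(p,d,c,.055,.07)
```

```text
t 4.95 pos [0.5379 0.2298 0.1605] ang 68.22 tilt [-0.0024 -0.0005] F [-0.2 -0.1  0.9] open 57.8 0.0
[237, 145, 179, 165, 27312] rect [array([539. , 230.2]), array([116.4, 116.6]), np.float64(68.2)] medz 0.0466
[0, 194, 142, 152, 6049] rect [array([494.7,  62.6]), array([123.2,  49.9]), np.float64(1.7)] medz 0.0547
[554, 326, 86, 81, 3512] rect [array([699.7, 386.6]), array([53.1, 31.9]), np.float64(36.8)] medz 0.061
[287, 199, 79, 76, 5831] rect [array([538.5, 230.4]), array([50.1, 49.8]), np.float64(68.2)] medz 0.0621
[0, 208, 129, 138, 2348] rect [array([495.4,  65.2]), array([108.1,  36.8]), np.float64(5.4)] medz 0.0624
```

The button now stands up, its top at z = 62 mm. Next: open the fingers, go down and grip it.

jog_arm(
  commands=[
    [[7.5,0,0,-4,0,0,0],[7.5,0,0,-4,0,0,0],[7.5,0,0,-2.2,0,0,0],[7.5,0,0,-1,0,0,0],[7.5,0,0,-0.9,0,0,0],[7.5,0,0,0,0,0,0],[7.5,0,0,0,0,0,0],[7.5,0,0,0,0,0,0]],
  ],
)

```text
clock: 5.8
eef_pos: [0.5391, 0.2301, 0.0418]
eef_rot: [0.001, 0.189, 0.982, 0.0]
wrist_force: [-1.1, 0.8, -0.7]
opening: 0.878
finger_force: 0.0
```

jog_arm(
  commands=[
    [[4,0,0,0,0,0,0],[4,0,0,0,0,0,0],[4,0,0,0,0,0,0],[4,0,0,0,0,0,0],[4,0,0,0,0,0,0],[4,0,0,0,0,0,0],[4,0,0,0,0,0,0],[4,0,0,0,0,0,0]],
  ],
  squeeze=40,
)

```text
clock: 6.6
eef_pos: [0.5388, 0.2301, 0.0409]
eef_rot: [0.0, 0.189, 0.982, 0.0]
wrist_force: [1.5, 0.9, 3.3]
opening: 0.576
finger_force: 47.8
```

jog_arm(
  commands=[
    [[4,0,0,1,0,0,0],[4,0,0,2,0,0,0],[4,0,0,3,0,0,0],[4,0,0,3,0,0,0],[4,0,0,3,0,0,0],[4,0,0,3,0,0,0],[4,0,0,1,0,0,0],[4,0,0,0,0,0,0]],
  ],
)

```text
clock: 7.4
eef_pos: [0.5386, 0.2299, 0.2014]
eef_rot: [0.001, 0.189, 0.982, 0.0]
wrist_force: [-0.2, -0.4, -3.6]
opening: 0.569
finger_force: 47.2
```

Run:
```python
from look import *
st();p,d,c=shot('scene','f.png')
```

```text
t 7.4 pos [0.5386 0.2299 0.2014] ang 68.22 tilt [0.0011 0.    ] F [-0.2 -0.4 -3.6] open 48.4 47.17617630958557
```

View pics/f.png

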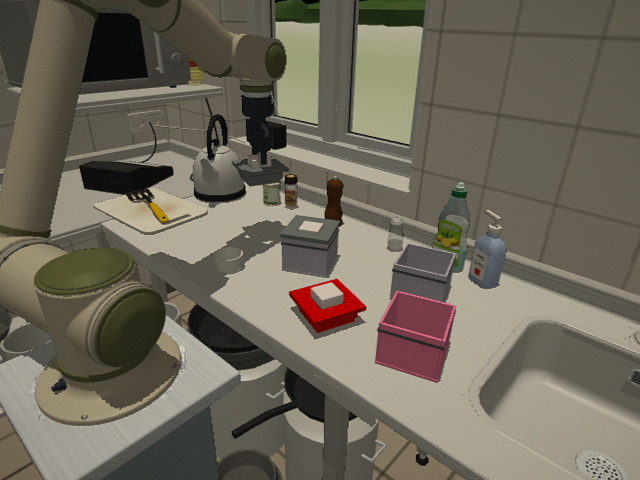

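The lid hangs level from the gripper at (262,170), clear of everything. Next I carry it over to the canister, turning it by −50.8° on the way.

jog_arm(
  commands=[
    [[4,0.2,-2,0,0,0,-2.2],[4,0.3,-3.2,0,0,0,-3.3],[4,0.3,-3.5,0,0,0,-3.5],[4,0.3,-3.5,0,0,0,-3.5],[4,0.3,-3.5,0,0,0,-3.5],[4,0.3,-3.5,0,0,0,-3.5],[4,0.3,-3.5,0,0,0,-3.5],[4,0.3,-3.5,0,0,0,-3.5]],
  ],
)

```text
clock: 8.25
eef_pos: [0.5607, -0.0333, 0.1985]
eef_rot: [-0.002, 0.41, 0.912, -0.0]
wrist_force: [-0.2, -0.1, -3.8]
opening: 0.575
finger_force: 47.1
```

jog_arm(
  commands=[
    [[4,0.3,-3.5,0,0,0,-3.5],[4,0.3,-3.5,0,0,0,-3.5],[4,0.3,-3.5,0,0,0,-3.5],[4,0.3,-3.5,0,0,0,-3.5],[4,0.3,-3.5,0,0,0,-3.5],[4,0.3,-2.8,0,0,0,-3.5],[4,0.3,-1.9,0,0,0,-3.3],[4,0,0,0,0,0,0]],
  ],
)

```text
clock: 9.05
eef_pos: [0.5818, -0.2562, 0.1977]
eef_rot: [-0.002, 0.593, 0.805, -0.0]
wrist_force: [-0.3, 0.1, -2.9]
opening: 0.572
finger_force: 47.1
```

Run:
```python
from look import *
st();p,d,c=shot('wrist','g.png')
rects(p,d,c,.08,.1);rects(p,d,c,.12,.26)
```

```text
t 9.05 pos [ 0.5818 -0.2562  0.1977] ang 17.19 tilt [-0.0039  0.002 ] F [-0.3  0.1 -2.9] open 48.7 47.07979381084442
[596, 21, 44, 59, 2016] rect [array([719.5, -96.2]), array([24.6, 32.3]), np.float64(33.2)] medz 0.0859
[0, 205, 124, 139, 2825] rect [array([ 434. , -320.3]), array([ 56.9, 121.6]), np.float64(51.1)] medz 0.0876
[500, 226, 85, 91, 1792] rect [array([ 726.3, -236.7]), array([71.3, 32.2]), np.float64(72.4)] medz 0.0897
[75, 151, 565, 329, 96755] rect [array([ 627.5, -262.7]), array([151.9, 247.6]), np.float64(80.4)] medz 0.2067
```

View pics/g.png

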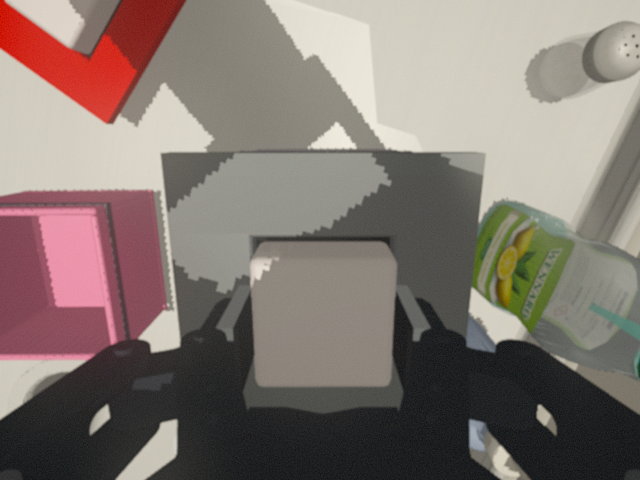

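The wrist view shows the lid square in the gripper, its button at (323,315), with the canister hidden under it. The grip is centred, so I trust the top view for the canister at (0.583, −0.259). I'll lower partway and let it settle.

jog_arm(
  commands=[
    [[4,0,-0.3,-2,0,0,0],[4,0,0,-2,0,0,0],[4,0,0,0,0,0,0],[4,0,0,0,0,0,0],[4,0,0,0,0,0,0],[4,0,0,0,0,0,0],[4,0,0,0,0,0,0],[4,0,0,0,0,0,0]],
  ],
)

```text
clock: 9.9
eef_pos: [0.5827, -0.2571, 0.1612]
eef_rot: [0.0, 0.592, 0.806, 0.0]
wrist_force: [-0.1, 0.3, -2.6]
opening: 0.573
finger_force: 47.0
```

Run:
```python
from look import *
st();p,d,c=shot('top');X=cloud(d,c)
# lid flange & visible canister rim from top
for z0,z1,n in((.150,.185,'lid'),(.08,.1,'can')):
    m=np.zeros((480,640),bool);m[165:265,370:470]=1;m&=(X[...,2]>z0)&(X[...,2]<z1)
    P=X[m];print(n,len(P),P[:,2].mean() if len(P) else 0,cv2.minAreaRect((P[:,:2]*1000).astype(np.float32)) if len(P)>5 else '')
q,_,_=shot('scene');cv2.imwrite('pics/i.png',cv2.resize(q[150:330,330:530],(800,720))[:600,:,::-1])
```

```text
t 9.9 pos [ 0.5827 -0.2571  0.1612] ang 17.42 tilt [ 0.0005 -0.0003] F [-0.1  0.3 -2.6] open 48.7 46.98136031627655
lid 29 0.16042902830830344 ((628.79052734375, -215.12451171875), (9.643096923828125, 65.60628509521484), 26.399473190307617)
can 5 0.08844236853717971
```

View pics/i.png

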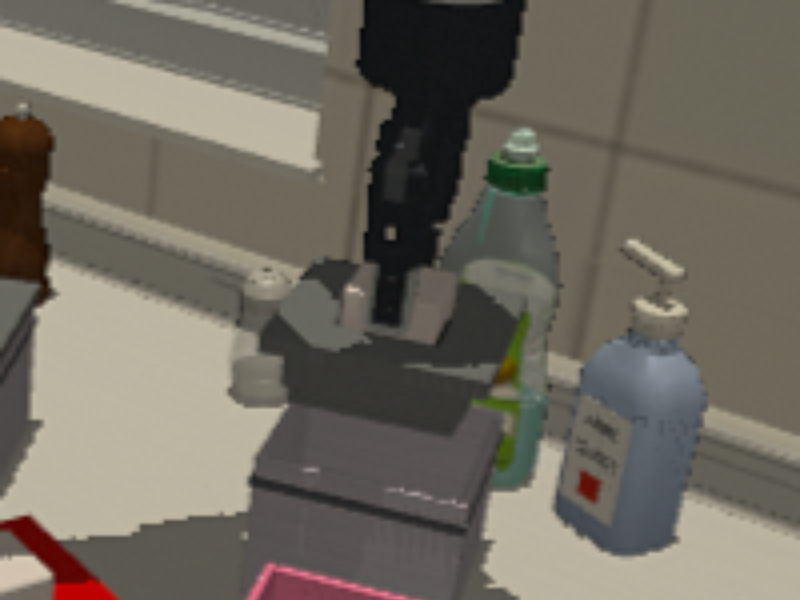

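The scene crop shows the lid hovering level at (390,350), just above the canister rim at (360,490). I'll correct 1.5 mm in y and lower gently.

jog_arm(
  commands=[
    [[4,0,-0.15,-1.5,0,0,0],[4,0,0,-0.8,0,0,0],[4,0,0,0,0,0,0],[4,0,0,-0.5,0,0,0],[4,0,0,-0.5,0,0,0],[4,0,0,-0.5,0,0,0],[4,0,0,-0.3,0,0,0],[4,0,0,0,0,0,0]],
  ],
)

```text
clock: 10.8
eef_pos: [0.5825, -0.2584, 0.1193]
eef_rot: [-0.0, 0.592, 0.806, 0.0]
wrist_force: [0.7, 0.1, -2.5]
opening: 0.571
finger_force: 47.1
```

No contact force, and the plug is 12 mm into the mouth. I'll keep lowering.

jog_arm(
  commands=[
    [[4,0,0,-0.4,0,0,0],[4,0,0,-0.4,0,0,0],[4,0,0,-0.4,0,0,0],[4,0,0,-0.4,0,0,0],[4,0,0,-0.2,0,0,0],[4,0,0,0,0,0,0],[4,0,0,0,0,0,0],[4,0,0,0,0,0,0]],
  ],
)

```text
clock: 11.6
eef_pos: [0.5827, -0.2586, 0.102]
eef_rot: [0.0, 0.592, 0.806, 0.0]
wrist_force: [-0.2, -0.2, -2.4]
opening: 0.578
finger_force: 47.1
```

jog_arm(
  commands=[
    [[4,0,0,-0.1,0,0,0],[4,0,0,-0.1,0,0,0],[4,0,0,-0.1,0,0,0],[4,0,0,0,0,0,0],[4,0,0,0,0,0,0],[4,0,0,0,0,0,0],[4,0,0,0,0,0,0],[4,0,0,0,0,0,0]],
  ],
)

```text
clock: 12.4
eef_pos: [0.5826, -0.2585, 0.099]
eef_rot: [0.0, 0.592, 0.806, 0.0]
wrist_force: [-1.4, 0.7, 4.9]
opening: 0.572
finger_force: 47.8
```

The force changed sign, so the flange is seated on the rim. I'll release, rise and check.

jog_arm(
  commands=[
    [[7.5,0,0,0,0,0,0],[7.5,0,0,0,0,0,0],[7.5,0,0,0,0,0,0],[7.5,0,0,0,0,0,0],[7.5,0,0,1,0,0,0],[7.5,0,0,3,0,0,0],[7.5,0,0,4,0,0,0],[7.5,0,0,4,0,0,0]],
  ],
)

```text
clock: 13.2
eef_pos: [0.5824, -0.2584, 0.2209]
eef_rot: [0.0, 0.592, 0.806, -0.0]
wrist_force: [-0.4, 0.1, 0.7]
opening: 0.876
finger_force: 0.0
```

jog_arm(
  commands=[
    [[0,0,0,0,0,0,0],[0,0,0,0,0,0,0],[0,0,0,0,0,0,0],[0,0,0,0,0,0,0],[0,0,0,0,0,0,0],[0,0,0,0,0,0,0],[0,0,0,0,0,0,0],[0,0,0,0,0,0,0]],
  ],
)

```text
clock: 14.0
eef_pos: [0.5826, -0.2585, 0.2187]
eef_rot: [-0.0, 0.592, 0.806, -0.0]
wrist_force: [0.3, -0.3, -0.1]
opening: -0.001
finger_force: 0.0
```

```bash
cat > chk.py <<'E'
from look import *
st();p,d,c=shot('wrist');X=cloud(d,c)
for a,b in((.09,.108),(.112,.13),(.09,.13)):
    m=(d>0)&(X[...,2]>a)&(X[...,2]<b)&(np.hypot(X[...,0]-.583,X[...,1]+.259)<.09)
    P=X[m]
    if len(P)>300:
        A=np.c_[P[:,:2]-[.583,-.259],np.ones(len(P))];k=np.linalg.lstsq(A,P[:,2],rcond=None)[0]
        print((a,b),len(P),cv2.minAreaRect((P[:,:2]*1000).astype(np.float32)),'z',np.median(P[:,2]),'slope',k[:2].round(4))
E
python3 chk.py
```

```text
t 14.0 pos [ 0.5826 -0.2585  0.2187] ang 17.42 tilt [-0.0001  0.0001] F [ 0.3 -0.3 -0.1] open -0.1 0.0
(0.09, 0.108) 19994 ((582.4779052734375, -259.2988586425781), (116.58976745605469, 116.08480834960938), 17.335477828979492) z 0.10034208809497683 slope [-0.0009  0.0008]
(0.112, 0.13) 5870 ((582.5796508789062, -259.21063232421875), (50.057926177978516, 50.728633880615234), 17.52131462097168) z 0.120242276858672 slope [ 0.0028 -0.012 ]
(0.09, 0.13) 25934 ((582.4779052734375, -259.2988586425781), (116.58976745605469, 116.08480834960938), 17.335477828979492) z 0.1006068910679132 slope [ 0.007  -0.0237]
```

The lid is home: flange top at 100 mm, level and square, with the button up at 120 mm. Now I press it.

jog_arm(
  commands=[
    [[0,0,-0.05,-4,0,0,0],[0,0,0,-4,0,0,0],[0,0,0,-1.4,0,0,0],[0,0,0,0,0,0,0],[0,0,0,0,0,0,0],[0,0,0,-0.4,0,0,0],[0,0,0,-0.4,0,0,0],[0,0,0,-0.4,0,0,0]],
  ],
)

```text
clock: 14.85
eef_pos: [0.5832, -0.2594, 0.1139]
eef_rot: [0.001, 0.592, 0.806, 0.0]
wrist_force: [1.5, -0.3, 5.0]
opening: -0.003
finger_force: 2.7
```

jog_arm(
  commands=[
    [[0,0,0,-0.4,0,0,0],[0,0,0,-0.4,0,0,0],[0,0,0,-0.4,0,0,0],[0,0,0,-0.2,0,0,0],[0,0,0,-0.1,0,0,0],[0,0,0,-0.05,0,0,0],[0,0,0,0,0,0,0],[0,0,0,0,0,0,0]],
  ],
)

```text
clock: 15.65
eef_pos: [0.5831, -0.2594, 0.0983]
eef_rot: [0.001, 0.592, 0.806, 0.0]
wrist_force: [0.5, 0.4, 6.8]
opening: -0.001
finger_force: 3.1
```

jog_arm(
  commands=[
    [[0,0,0,-0.1,0,0,0],[0,0,0,-0.05,0,0,0],[0,0,0,-0.05,0,0,0],[0,0,0,-0.05,0,0,0],[0,0,0,0,0,0,0],[0,0,0,0,0,0,0],[0,0,0,0,0,0,0],[0,0,0,0,0,0,0]],
  ],
)

```text
clock: 16.45
eef_pos: [0.5832, -0.2594, 0.0963]
eef_rot: [0.001, 0.592, 0.806, 0.0]
wrist_force: [-0.9, 0.9, 8.8]
opening: -0.0
finger_force: 4.7
```

jog_arm(
  commands=[
    [[0,0,0,-0.05,0,0,0],[0,0,0,0,0,0,0],[0,0,0,0,0,0,0],[0,0,0,0.5,0,0,0],[0,0,0,1,0,0,0],[0,0,0,3,0,0,0],[0,0,0,4,0,0,0],[0,0,0,4,0,0,0]],
  ],
)

```text
clock: 17.25
eef_pos: [0.5821, -0.2587, 0.2206]
eef_rot: [-0.001, 0.592, 0.806, -0.0]
wrist_force: [0.6, -0.8, 0.1]
opening: 0.0
finger_force: 0.0
```

```bash
python3 chk.py
python3 - <<'E'
from h import *
L=np.load('last_wrist.npz');X=cloud(L['d'],L)
m=(L['d']>0)&(np.hypot(X[...,0]-.583,X[...,1]+.259)<.02)&(X[...,2]<.13);print('button z',np.median(X[m][:,2]))
E
```

```text
t 17.25 pos [ 0.5821 -0.2587  0.2206] ang 17.42 tilt [-0.0013  0.0009] F [ 0.6 -0.8  0.1] open 0.0 0.0
(0.09, 0.108) 25615 ((582.6094360351562, -259.2751770019531), (116.51863098144531, 116.02147674560547), 17.461830139160156) z 0.10053799636103276 slope [ 0.0001 -0.0026]
(0.09, 0.13) 25615 ((582.6094360351562, -259.2751770019531), (116.51863098144531, 116.02147674560547), 17.461830139160156) z 0.10053799636103276 slope [ 0.0001 -0.0026]
button z 0.1042944939348561
```

The button is latched 4 mm proud of the flange, and the lid is level at 100 mm with nothing touching it. Handing the job in.

```bash
python3 -c "
from workcell import order
print(order.job_done())"
```

```text
the job is handed in; nothing more can be done
None
```

The lid is back on the canister, square and fully home, with its button latched down; I handed the job in at about 17 s, never went near the other items, and don't have the verdict.

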